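# Change the bench blow gun over to the other air feed

## Task

Change the blow gun's air supply over: bring the selector lever from the feed it leans to up to centre (off) and leave it there while you bleed the gun: squeeze the trigger gently all the way in until it stops, keep it in for a good second without forcing it, and let it spring right back out. Only then put the selector lever fully over to the opposite side. Do not squeeze the trigger while a feed is on, and leave the tape roll and the jars where they stand.

Things in the scene. Friction and masses are not known exactly. Their poses are not given: they have to be found in the camera images.
- gun: Aluminium blow gun lying on its flank, bolted down. Origin on the bench under its head, z up. Muzzle to +y (barrel axis x=22 mm, radius 13, 62 mm up, nozzle tip y=139). Black ribbed grip to -x, 36 mm wide, to x=-135; its front face is at y=-16 at the root, y=-30 at the end. Nothing on it is higher than 92 mm. The flat trigger blade stands on the grip's +y side.
- trigger_zone (a point): Fixed point of the gun at x=-50, y=+47 mm, 62 mm up: MIDDLE of where the blade's front (+y) face may be when released; axes as the gun's. The trigger's collar is clamped anywhere along the barrel, so the real face is up to 16 mm nearer or farther in y: find it by touch or sight. Best push line: through here towards -y. Trigger plus grip are too wide to pinch.
- trigger (a joint): Trigger: blade 7 mm thick, 45 to 79 mm above bench, free above and below, from its upright hinge at gun x=-4 mm to x=-86. 0 = released; grows as pushed towards the grip; 0.40 rad = home on a hard stop (19 mm of travel at x=-50). Sprung: 3 N there at first, 7 to 9 N just before the stop. Home counts from 0.34 rad with under 30 N on the fingers; 14 N seats it.
- selector: Two-feed selector valve, bolted to the bench: dark plate 90x130 mm (x, y), aluminium block 55x75x42 mm on it with a brass port at either y end, steel lever on top. Origin on the bench under its centre, z up. The lever's horizontal pivot lies along the selector's x axis, at x=0, y=0, 60 mm above the bench.
- lever (a joint): Selector lever, bar 14x10 mm. 0 = upright (off); negative leans to the selector's -y side (feed on at the start); +0.65 rad = stop at its +y side (other feed); range -0.65 to 0.65. No detents; friction (about 2 N at the ball) keeps it where it is left. Centre counts within 0.18 rad of upright, fully over from 0.52 rad.
- lever_ball (a point): Centre of the black ball, 26 mm in diameter, at the end of the selector lever, 78 mm from the pivot.
- masking_tape: Bystander: roll of masking tape lying flat, 98 mm across, 25 high; origin under its centre.
- frit_jar_1: Bystander: small glass jar of pink granules with a black lid, 37 mm across, 48 high; origin under its centre.
- frit_jar_2: Bystander: small glass jar of pale blue granules with a white lid, 37 mm across, 48 high; origin under its centre.

How it is judged:
By the outcome, as a careful person would: the job done as asked, in the order asked, and still so for the second after the job is handed in, with the robot touching nothing.
It also fails if it takes over 58 s, if anything falls off the work surface, if the arm or the gripper's body presses on something with over 40 N, if the wrist force passes 120 N, or if a joint passes its speed limit or range.

## Robot

A 6-joint arm with a two-finger parallel gripper is mounted at the origin on a cart in front of the work surface, level with it; the furniture and walls round the work are solid. World frame = base frame: x ahead of the robot, y to its left, z up, the work surface at z = 0. Lengths are in m, angles in rad, forces in N, time in s.
With the tool pointing down it reaches from about 0.35 to 0.8 m from the base axis. Payload 7.3 kg.
Tool frame: the origin (TCP) lies on the centre line of the jaws, within the pads' length; the fingertips stand 17 mm ahead of it and the grasp point (between the pads) lies 2 mm behind it; z points along the fingers, y is the line along which they close (so a half turn about z gives the same grasp; the last joint's range is limited). The gripper opens to 85 mm and grips with 20 to 120 N. Pads are 22 mm wide; open, the fingers measure 114 mm over their backs; the gripper's body (76 mm by 85 mm) begins 54 mm behind the grasp point. The pads swing forward as they close: fully open they stand 13 mm farther back than shut.
Start: joints at [-1.424, 0.342, 1.524, -0, 1.275, -0.146], TCP at [0.152, -0.503, 0.248] pointing down, gripper open.
Joint ranges: [-2.53, 2.53], [-0.77, 2.02], [0.04, 2.7], [-1, 4.14], [0.28, 2.66], [-3.11, 3.11]. Speed limits (rad/s): [2.57, 2.57, 3.14, 3.14, 3.14, 3.14].

## Interface

Orientations are given as a 3x3 rotation matrix whose columns are the frame's x, y, z axes.
In Python, from station import * gives the robot as it stands.
- The arm moves only by the shell command python3 -m inch 'ROWS' [FORCE]. ROWS is a JSON object of lists of equal length, an entry for each row: "xyz": the shift along the world's x, y, z in m, a list of three; "yaw": the turn about the world's z in degrees; "hand": the opening, from 0 (shut) to 1 (fully open). In form: {"xyz": [[x, y, z], ...], "yaw": [yaw, ...], "hand": [hand, ...]}. A call has 1 to 8 rows; each row is the pose to reach, as a shift and turn from the pose commanded when the call began; what a row does not reach only later rows make up. A row lasts 1/10 s, in which the tool goes at most 50 mm and 8.59 degrees, less where a joint would pass 70% of its speed; a pose out of reach is approached as far as the arm can. A call with a gripper value outside its range is refused whole. The fingers move at their own pace and stop on an object; FORCE is the grip in N (left out, the last holds). Time passes only in rows, so rows that repeat a pose let the fingers close. It gives the time, the measured TCP pose, the force, the opening and the grip force at its end, in the units of the state.
- observe(): the state, without advancing time (a new reading comes with each control period).
- camera(name): name is "side" or "top" or "wrist"; returns the picture (480x640x3 uint8, red, green, blue); there is no depth.
- camera_info(name): a dict with "intrinsics" (3x3 intrinsics, pixels), "k1" (the pictures are not rectified: a ray, as slopes to the right and down, at radius r is drawn at 1 + k1 r^2 times it, then the intrinsics apply), "world_to_cam" (4x4, takes a point from world to camera coordinates). Camera axes: x right, y up, looking along -z (the intrinsics and any distortion apply to the point x, -y, -z); pixel columns grow to the right and rows downward; lengths in m; the calibration is good to about 2 mm. A picture is of the moment at which its call begins: read the wrist's pose just before it. camera_info takes no time and is no camera call; for the wrist camera it gives the pose at the moment of the call.
- sign_off(): hands the job in; it is judged then, once.
The state is a dict: "time_s": time; "q": joint angles; "joint_vel": joint speeds; "joint_torque": joint torques, N m; "tcp_pos": TCP position; "tcp_rot": TCP orientation; "wrist_force": force on the tool from outside, world axes, zero at the start; "wrist_torque": the same for the moment, N m; "width": finger opening in m; "finger_force": force on a finger pad.
Only numpy, scipy, OpenCV 4.12 (cv2) and the standard library are available. Lean on these libraries where they do the work, as an engineer would, in place of code of your own. Each camera call takes 0.05 s, during which the arm holds its last target. There are 200 camera calls.

## Working session

There is one attempt and no reset: what is moved stays moved. The work goes in short steps, Python scripts to look and compute and a shell command to move; the robot and the scene stay as the last step left them, time stands still between calls to the robot, and variables do not carry over. Pictures are saved under pics/ and viewed, at most 10 in all, crops included, and the job is handed in when it is done.

```bash
mkdir -p pics; ls; cat > h.py <<'E'
from station import *
import numpy as np, cv2
def ray(name,u,v,info=None):
    i=info or camera_info(name);K=np.array(i["intrinsics"]);T=np.array(i["world_to_cam"]);k=i["k1"]
    d=np.array([(u-K[0,2])/K[0,0],(v-K[1,2])/K[1,1]]);s=d.copy()
    for _ in range(30): s=d/(1+k*(s@s))
    R=T[:3,:3];o=-R.T@T[:3,3];r=R.T@np.array([s[0],-s[1],-1.]);return o,r/np.linalg.norm(r)
def onz(name,u,v,z,info=None):
    o,r=ray(name,u,v,info);return o+r*(z-o[2])/r[2]
def tri(a,b):
    (o1,r1),(o2,r2)=a,b
    t=np.linalg.lstsq(np.c_[r1,-r2],o2-o1,rcond=None)[0]
    p,q=o1+t[0]*r1,o2+t[1]*r2;return (p+q)/2,np.linalg.norm(p-q)
def proj(name,P,info=None):
    i=info or camera_info(name);K=np.array(i["intrinsics"]);T=np.array(i["world_to_cam"])
    c=T[:3,:3]@P+T[:3,3];s=np.array([c[0],-c[1]])/-c[2];s=s*(1+i["k1"]*(s@s));return K[:2,:2]@s+K[:2,2]
E
python3 - <<'E'
from h import *
for n in("top","side"):
    cv2.imwrite(f"pics/{n}1.png",camera(n)[...,::-1]);i=camera_info(n);o,r=ray(n,320,240);print(n,o,r,i["k1"])
E
```

```text
pics
top [ 0.45309269 -0.02528745  1.06229998] [ 0.07400275  0.00601051 -0.99723992] -0.14115087596179735
side [ 0.50546016 -0.49377356  0.88052425] [ 0.0384955   0.54364537 -0.83843176] -0.07358767621318889
```

View pics/top1.png

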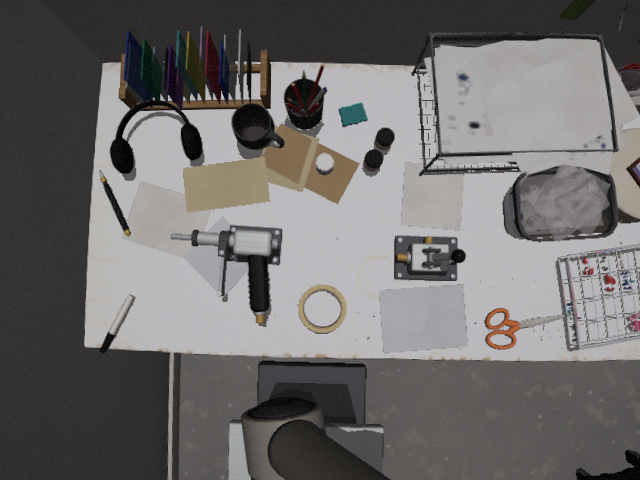

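View pics/side1.png

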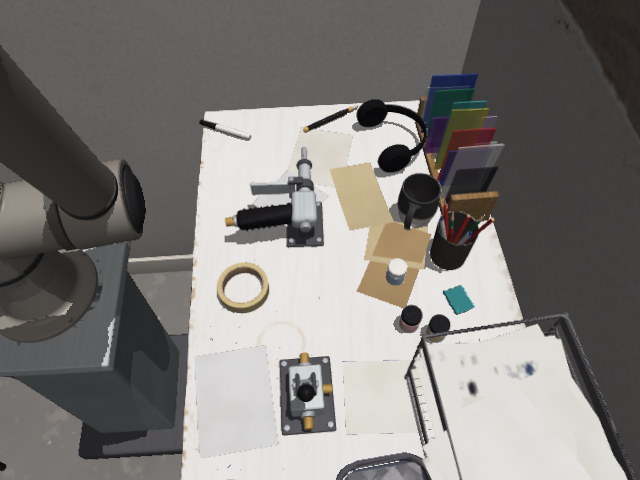

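The top view shows the gun at about (250,245), with its muzzle to the left (+y), its grip pointing down (-x) and the blade at about (222,268). The selector is at (427,257), with the ball at (459,256) leaning to -y. The side view agrees: ball at (306,393), blade from (252,188) to (298,184).

```bash
python3 - <<'E'
from h import *
t=cv2.imread("pics/top1.png");s=cv2.imread("pics/side1.png")
c=lambda im,x,y:cv2.resize(im[y:y+100,x:x+133],(400,300),interpolation=cv2.INTER_CUBIC)
cv2.imwrite("pics/crops.png",np.vstack([np.hstack([c(t,165,220),c(t,370,210)]),np.hstack([c(s,215,140),c(s,245,345)])]))
E
```

```text
(no output)
```

View pics/crops.png

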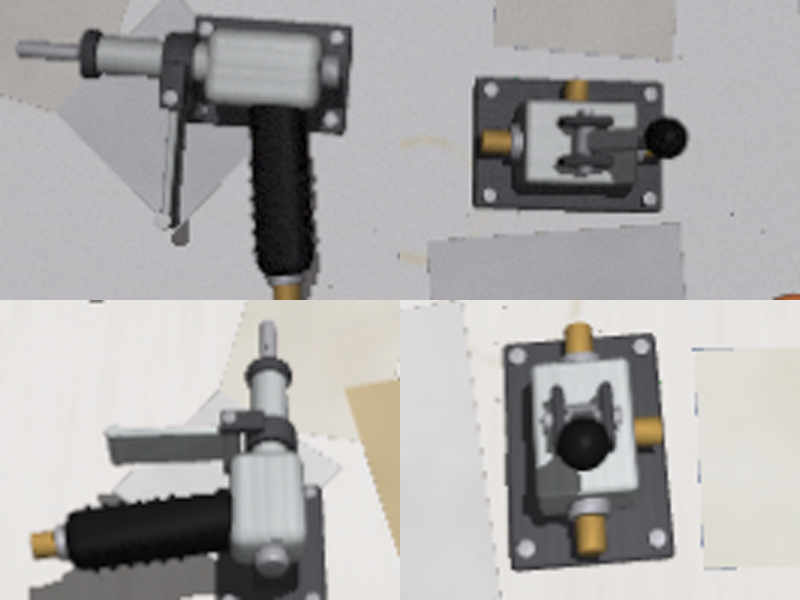

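The crops show the ball at top (458,256) and side (306,392.5). The blade's free end is at top (217.5,293) and side (250,183), its hinge screw at top (221.5,252) and side (291,179), and the nozzle tip at top (171,236) and side (304,147).

```bash
python3 - <<'E'
from h import *
np.set_printoptions(precision=4,suppress=True)
C=lambda x,y,ox,oy:(ox+x/3.0075,oy+y/3.0075)
def T(n,a,b): print(n,*tri(ray("top",*a),ray("side",*b)))
T("ball",C(265,138,370,210),C(184,143,245,345))
T("tip",C(17,47,165,220),C(267,22,215,140))
T("collar",C(90,54,165,220),C(268,75,215,140))
T("bladeend",C(160,219,165,220),C(108,128,215,140))
T("screw",C(170,97,165,220),C(229,118,215,140))
T("gripend",C(285,277,165,220),C(65,240,215,140))
for n,x,y,m in (("nut",17,47,.062),): print(onz("top",*C(x,y,165,220),m))
for p in((90,90),(255,90),(250,198),(90,195)): print("bolt",onz("top",*C(*p,370,210),.008))
for p in((117,56),(241,46),(126,249),(257,238)): print("boltS",onz("side",*C(*p,245,345),.008))
for p in((205,27),(337,37),(330,126)): print("gunbolt",onz("top",*C(*p,165,220),.01))
o=observe();print(o["tcp_pos"],o["tcp_rot"],o["width"],o["time_s"])
i=camera_info("wrist");print(np.array(i["world_to_cam"]))
E
```

```text
ball [ 0.4998 -0.2714  0.131 ] 0.0002643789124503821
tip [0.5269 0.2731 0.0666] 0.0019550745006136935
collar [0.5243 0.2251 0.0643] 0.0009082415319706073
bladeend [0.4174 0.171  0.0826] 0.005334017267734268
screw [0.4962 0.166  0.0911] 0.0016304029119437297
gripend [0.3852 0.0926 0.067 ] 0.00023923087436728322
[0.5282 0.2746 0.062 ]
bolt [ 0.5358 -0.1826  0.008 ]
bolt [ 0.5389 -0.2966  0.008 ]
bolt [ 0.4649 -0.2939  0.008 ]
bolt [ 0.4644 -0.1838  0.008 ]
boltS [ 0.463  -0.1808  0.008 ]
boltS [ 0.5355 -0.1804  0.008 ]
boltS [ 0.4635 -0.291   0.008 ]
boltS [ 0.5353 -0.2908  0.008 ]
gunbolt [0.5492 0.1599 0.01  ]
gunbolt [0.5446 0.0693 0.01  ]
gunbolt [0.484  0.0721 0.01  ]
[ 0.1515 -0.5023  0.2477] [[ 0.9574  0.2887 -0.0002]
 [ 0.2887 -0.9574  0.0014]
 [ 0.0002 -0.0014 -1.    ]] 0.08551162337680995 0.1
[[ 0.2885 -0.9575 -0.0024 -0.5228]
 [ 0.9189  0.2776 -0.2804  0.0353]
 [ 0.2691  0.0787  0.9599 -0.3808]
 [ 0.      0.      0.      1.    ]]
```

```bash
python3 -m inch '{"xyz":[[0.044,0.022,0],[0.088,0.045,0],[0.132,0.068,0],[0.176,0.09,0],[0.22,0.112,0],[0.264,0.135,0],[0.308,0.158,0],[0.348,0.178,0]],"yaw":[-4,-8,-12,-16.8,-16.8,-16.8,-16.8,-16.8],"hand":[0,0,0,0,0,0,0,0]}' 30
python3 - <<'E'
from h import *
o=observe();print(o["tcp_pos"],o["tcp_rot"][:,1],o["width"],o["time_s"])
i=camera_info("wrist");cv2.imwrite("pics/w1.png",camera("wrist")[...,::-1])
for P in([.4998,-.2714,.131],[.5,-.237,.06]): print(proj("wrist",np.array(P),i))
E
```

```text
time_s: 0.9
tcp_pos: [0.5013, -0.323, 0.2479]
tcp_rot: [[1.0, 0.0, -0.001], [0.0, -1.0, 0.0], [-0.001, -0.0, -1.0]]
wrist_force: [0.3, -0.8, 0.4]
width: 0.0
finger_force: 0.0
[ 0.50132163 -0.32296516  0.24792948] [ 2.74070425e-04 -9.99999871e-01 -4.28483542e-04] 1.2147219401253403e-05 0.9
[252.70910957 241.1420381 ]
[229.70943287 218.10279989]
```

View pics/w1.png

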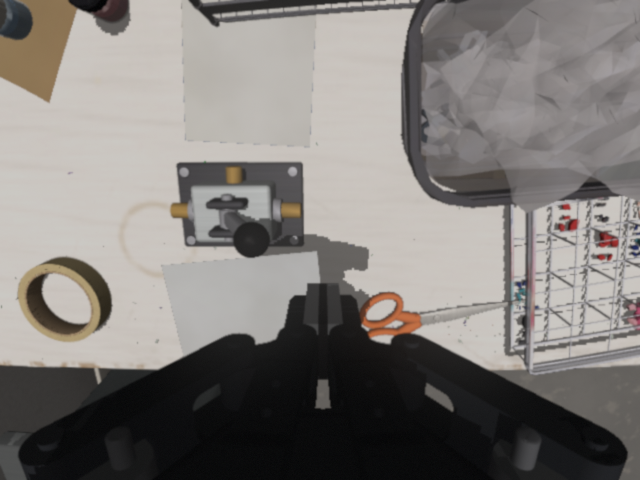

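The wrist view shows the ball at (251,239), as predicted (253,241). The shut fingertips are clear on its -y side, so I'll descend and push.

```bash
python3 -m inch '{"xyz":[[0,0,-0.04],[0,0,-0.08],[0,0,-0.12],[0,0.008,-0.12],[0,0.016,-0.12],[0,0.022,-0.12]],"yaw":[0,0,0,0,0,0],"hand":[0,0,0,0,0,0]}'
```

```text
time_s: 1.55
tcp_pos: [0.5006, -0.3026, 0.1307]
tcp_rot: [[1.0, -0.0, 0.003], [-0.0, -1.0, -0.002], [0.003, 0.002, -1.0]]
wrist_force: [0.4, 1.1, 0.5]
width: -0.0002
finger_force: 0.0
```

```bash
python3 -m inch '{"xyz":[[0,0.005,0],[0,0.01,0],[0,0.01,0]],"yaw":[0,0,0],"hand":[0,0,0]}'; python3 - <<'E'
from h import *
def ball():
    im=cv2.cvtColor(camera("top"),cv2.COLOR_RGB2GRAY)
    cv2.imwrite("pics/tb.png",cv2.resize(im[200:300,390:523],(798,600),interpolation=cv2.INTER_CUBIC))
ball()
E
```

```text
time_s: 1.85
tcp_pos: [0.5005, -0.2931, 0.1302]
tcp_rot: [[1.0, -0.0, 0.003], [-0.0, -1.0, -0.003], [0.003, 0.003, -1.0]]
wrist_force: [0.6, -3.1, 1.8]
width: 0.0003
finger_force: 1.5
```

View pics/tb.png

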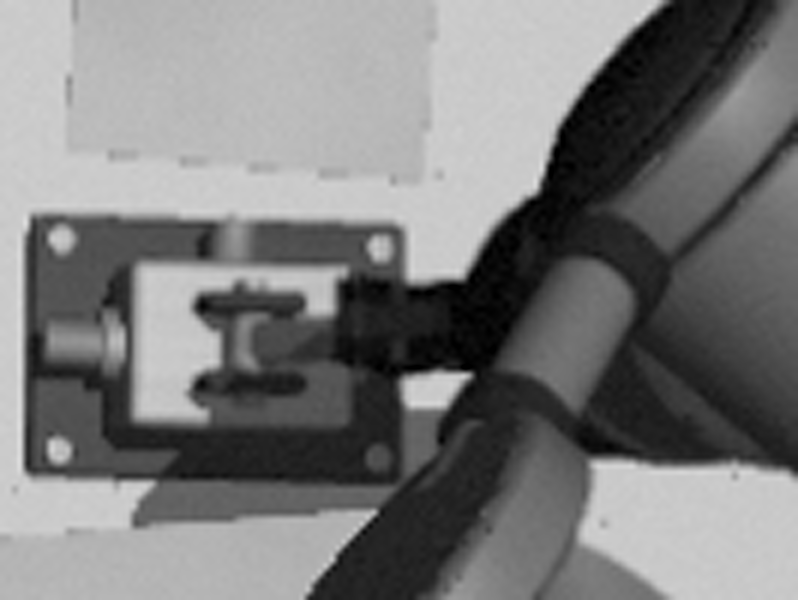

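The top view shows the gripper now hiding the ball; contact is confirmed by a 3 N force. I'll push on, then measure from the side camera.

```bash
python3 -m inch '{"xyz":[[0,0.01,0.002],[0,0.02,0.003],[0,0.026,0.004],[0,0.026,0.004]],"yaw":[0,0,0,0],"hand":[0,0,0,0]}'; python3 - <<'E'
from h import *
s=camera("side");w=camera("wrist");i=camera_info("wrist")
cv2.imwrite("pics/sb.png",np.hstack([cv2.resize(s[340:440,240:373],(400,300),interpolation=cv2.INTER_CUBIC),cv2.resize(w,(400,300))])[...,::-1])
for y in(-.26,-.25,-.24,-.23):
    a=np.arcsin((y+.237)/.078);P=np.array([.5,y,.06+.078*np.cos(a)]);print(y,a,proj("side",P),proj("wrist",P,i)*.625)
E
```

```text
time_s: 2.3
tcp_pos: [0.4993, -0.2652, 0.1321]
tcp_rot: [[1.0, 0.001, -0.001], [0.001, -1.0, 0.001], [-0.001, -0.001, -1.0]]
wrist_force: [-0.3, -0.1, -0.0]
width: -0.0001
finger_force: 0.0
-0.26 -0.29932134510462033 [305.85797148 384.16613085] [194.76688611 203.02781075]
-0.25 -0.1674480792196895 [305.39607751 377.026145  ] [178.35659724 204.96465168]
-0.24 -0.038471027407328356 [304.96412103 370.23946473] [161.82927268 205.75909712]
-0.23 0.08986449293708534 [304.56244676 363.8194452 ] [145.65283505 205.4147727 ]
```

View pics/sb.png

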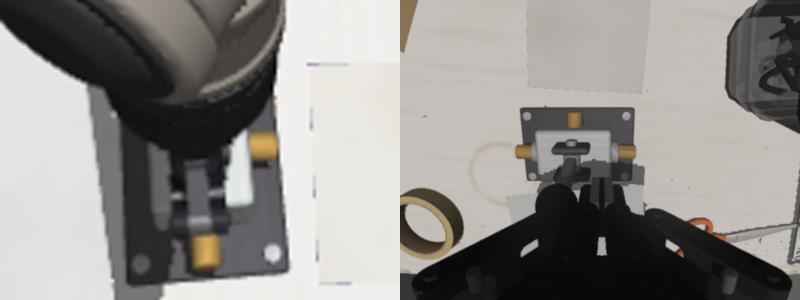

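The wrist view (right half) shows the ball at about (156,200) in half-scale pixels, which puts it at y≈-0.237, upright. I'll back off and verify from above.

```bash
python3 -m inch '{"xyz":[[0,-0.015,0],[0,-0.03,0.02],[0,-0.04,0.06],[0,-0.03,0.11],[-0.02,0.01,0.13],[-0.03,0.055,0.13],[-0.04,0.1,0.13],[-0.05,0.15,0.13]],"yaw":[0,0,0,0,0,0,0,0],"hand":[0,0,0,0,0,0,0,0]}'; python3 - <<'E'
from h import *
t=camera("top");s=camera("side")
cv2.imwrite("pics/ctr.png",np.hstack([cv2.resize(t[210:310,370:503],(400,300),interpolation=cv2.INTER_CUBIC),cv2.resize(s[340:440,240:373],(400,300),interpolation=cv2.INTER_CUBIC)])[...,::-1])
E
```

```text
time_s: 3.2
tcp_pos: [0.4493, -0.1174, 0.2623]
tcp_rot: [[1.0, -0.002, 0.0], [-0.002, -1.0, -0.0], [0.0, 0.0, -1.0]]
wrist_force: [1.2, 0.7, 0.8]
width: 0.0001
finger_force: 0.0
```

View pics/ctr.png

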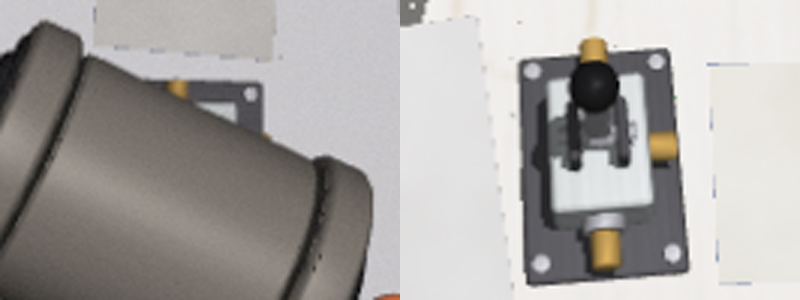

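The side view shows the ball at (304.8,368.6), so y≈-0.237 and the lever is upright within a few hundredths of a radian. Next is the trigger.

```bash
python3 -m inch '{"xyz":[[0,0.045,0],[0,0.09,0],[0,0.135,0],[0,0.18,0],[0.001,0.225,0],[0.002,0.27,0],[0.003,0.315,-0.02],[0.003,0.35,-0.05]],"yaw":[0,0,0,0,0,-1,-2,-3],"hand":[0,0,0,0,0,0,0,0]}'; python3 -m inch '{"xyz":[[0,0,-0.03],[0,0,-0.07],[0,0,-0.11],[0,0,-0.15],[0,0,-0.15]],"yaw":[0,0,0,0,0],"hand":[0,0,0,0,0]}'; python3 - <<'E'
from h import *
t=camera("top");s=camera("side")
cv2.imwrite("pics/tr.png",np.hstack([cv2.resize(t[210:310,165:298],(400,300),interpolation=cv2.INTER_CUBIC),cv2.resize(s[130:230,215:348],(400,300),interpolation=cv2.INTER_CUBIC)])[...,::-1])
E
```

```text
time_s: 4.1
tcp_pos: [0.4547, 0.2344, 0.213]
tcp_rot: [[0.999, -0.053, 0.004], [-0.053, -0.999, 0.001], [0.004, -0.002, -1.0]]
wrist_force: [1.3, -0.8, -0.2]
width: -0.0004
finger_force: 0.0
time_s: 4.6
tcp_pos: [0.4504, 0.2305, 0.0576]
tcp_rot: [[0.999, -0.054, -0.01], [-0.054, -0.999, -0.004], [-0.01, 0.004, -1.0]]
wrist_force: [-0.2, -0.2, 0.2]
width: 0.0001
finger_force: 0.0
```

View pics/tr.png

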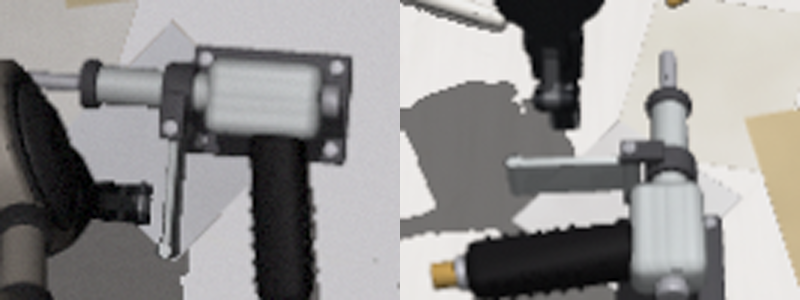

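The views show the fingers in front of the blade at about its middle, roughly 15 mm off in the top crop. I'll creep in and feel for the face.

```bash
python3 -m inch '{"xyz":[[-0.0005,-0.01,0.003],[-0.001,-0.02,0.003],[-0.0015,-0.03,0.003],[-0.0018,-0.036,0.003],[-0.002,-0.036,0.003]],"yaw":[0,0,0,0,0],"hand":[0,0,0,0,0]}'
python3 -m inch '{"xyz":[[0,-0.003,0],[0,-0.006,0],[0,-0.006,0]],"yaw":[0,0,0],"hand":[0,0,0]}'
python3 -m inch '{"xyz":[[0,-0.003,0],[0,-0.006,0],[0,-0.006,0]],"yaw":[0,0,0],"hand":[0,0,0]}'
```

```text
time_s: 5.2
tcp_pos: [0.4509, 0.1954, 0.0659]
tcp_rot: [[0.999, -0.054, 0.001], [-0.054, -0.999, 0.0], [0.001, -0.0, -1.0]]
wrist_force: [0.3, -0.1, 0.3]
width: 0.0002
finger_force: 0.0
time_s: 5.5
tcp_pos: [0.4507, 0.1902, 0.0653]
tcp_rot: [[0.999, -0.053, -0.0], [-0.053, -0.999, -0.0], [-0.0, 0.0, -1.0]]
wrist_force: [0.1, 0.1, -0.3]
width: 0.0001
finger_force: 0.0
time_s: 5.8
tcp_pos: [0.4506, 0.1845, 0.0653]
tcp_rot: [[0.999, -0.053, -0.0], [-0.053, -0.999, 0.0], [-0.0, -0.0, -1.0]]
wrist_force: [-1.3, 3.4, -0.1]
width: 0.0002
finger_force: 1.9
```

```bash
python3 -m inch '{"xyz":[[-0.0003,-0.004,-0.002],[-0.0005,-0.008,-0.002],[-0.0007,-0.011,-0.002],[-0.0007,-0.013,-0.002],[-0.0007,-0.013,-0.002]],"yaw":[0,0,0,0,0],"hand":[0,0,0,0,0]}'
for k in 1; do python3 -m inch '{"xyz":[[0,-0.002,0],[0,-0.003,0],[0,-0.003,0]],"yaw":[0,0,0],"hand":[0,0,0]}'; done
```

```text
time_s: 6.3
tcp_pos: [0.4515, 0.1724, 0.0637]
tcp_rot: [[0.999, -0.053, 0.003], [-0.053, -0.999, 0.002], [0.003, -0.002, -1.0]]
wrist_force: [2.6, 8.3, -1.0]
width: -0.0001
finger_force: 3.5
time_s: 6.6
tcp_pos: [0.4515, 0.1698, 0.0638]
tcp_rot: [[0.999, -0.053, 0.004], [-0.053, -0.999, 0.002], [0.004, -0.003, -1.0]]
wrist_force: [2.4, 9.2, -1.1]
width: 0.0005
finger_force: 4.1
```

```bash
python3 -m inch '{"xyz":[[0,-0.001,0],[0,-0.002,0],[0,-0.002,0]],"yaw":[0,0,0],"hand":[0,0,0]}'
python3 -m inch '{"xyz":[[0,-0.001,0],[0,-0.001,0]],"yaw":[0,0],"hand":[0,0]}'
```

```text
time_s: 6.9
tcp_pos: [0.4516, 0.1693, 0.0638]
tcp_rot: [[0.999, -0.054, 0.004], [-0.054, -0.999, 0.005], [0.004, -0.005, -1.0]]
wrist_force: [1.6, 19.9, -2.2]
width: 0.0001
finger_force: 8.7
time_s: 7.1
tcp_pos: [0.4516, 0.1691, 0.0639]
tcp_rot: [[0.999, -0.054, 0.005], [-0.054, -0.999, 0.006], [0.004, -0.006, -1.0]]
wrist_force: [1.5, 24.2, -3.6]
width: -0.0002
finger_force: 11.0
```

The blade is on the stop (force rises with no motion). I'll ease to about 17 N and hold.

```bash
python3 -m inch '{"xyz":[[0,0.0015,0],[0,0.0015,0],[0,0.0015,0],[0,0.0015,0],[0,0.0015,0],[0,0.0015,0],[0,0.0015,0],[0,0.0015,0]],"yaw":[0,0,0,0,0,0,0,0],"hand":[0,0,0,0,0,0,0,0]}'
python3 -m inch '{"xyz":[[0,0,0],[0,0,0],[0,0,0],[0,0,0],[0,0,0],[0,0,0],[0,0,0],[0,0,0]],"yaw":[0,0,0,0,0,0,0,0],"hand":[0,0,0,0,0,0,0,0]}'
```

```text
time_s: 7.9
tcp_pos: [0.4516, 0.1694, 0.0638]
tcp_rot: [[0.999, -0.053, 0.004], [-0.053, -0.999, 0.004], [0.004, -0.004, -1.0]]
wrist_force: [2.6, 17.5, -1.8]
width: -0.0
finger_force: 7.4
time_s: 8.7
tcp_pos: [0.4516, 0.1694, 0.0638]
tcp_rot: [[0.999, -0.053, 0.004], [-0.053, -0.999, 0.004], [0.004, -0.004, -1.0]]
wrist_force: [3.8, 16.9, -2.0]
width: -0.0001
finger_force: 7.4
```

```bash
python3 - <<'E'
from h import *
t=camera("top");s=camera("side")
cv2.imwrite("pics/home.png",np.hstack([cv2.resize(t[210:310,165:298],(400,300),interpolation=cv2.INTER_CUBIC),cv2.resize(s[130:230,215:348],(400,300),interpolation=cv2.INTER_CUBIC)])[...,::-1])
E
```

```text
(no output)
```

View pics/home.png

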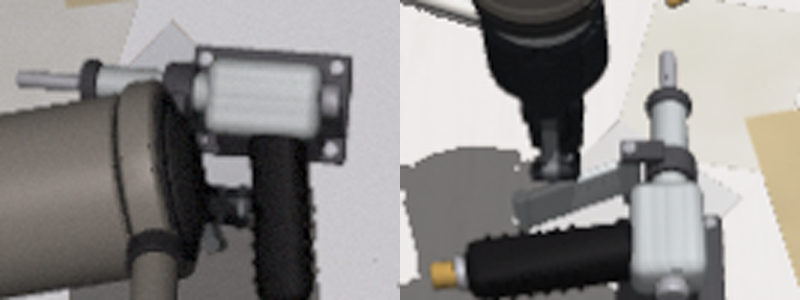

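The side view shows the blade swung well in, with its free end at crop (114,195) against (107,158) released. I'll work out the angle.

```bash
python3 - <<'E'
from h import *
f=lambda x,y:onz("side",215+x/3.0075,130+y/3.0075,.079)[:2]
h=np.array([.494,.165])
a=f(107,158);b=f(114,195);c=f(236,165);d=f(236,166)
ang=lambda p,q:np.arctan2(p[1]-q[1],q[0]-p[0])
print(a,b,c,ang(a,f(228,152)),ang(b,f(232,165)),np.arcsin((a[1]-b[1])/.082))
E
```

```text
[0.41372013 0.1737725 ] [0.41832373 0.1420457 ] [0.49926359 0.16108748] 0.013748725932736783 -0.2410545509957401 0.39728063147365983
```

The end has moved 32 mm, about 0.40 rad, so it is home; it has been held about 2 s at 17 N. Releasing.

```bash
python3 -m inch '{"xyz":[[0,0.006,0],[0,0.012,0],[0,0.018,0],[0,0.025,0],[0,0.045,0],[0,0.06,0.03],[0,0.06,0.075],[0,0.06,0.12]],"yaw":[0,0,0,0,0,0,0,0],"hand":[0,0,0,0,0,0,0,0]}'; python3 -m inch '{"xyz":[[0,0,0.045],[0,-0.01,0.08],[0,-0.055,0.08],[0.006,-0.1,0.08],[0.012,-0.145,0.08],[0.018,-0.19,0.08],[0.024,-0.235,0.08],[0.03,-0.28,0.08]],"yaw":[0,0,0,0,0,0,1.5,3],"hand":[0,0,0,0,0,0,0,0]}'
python3 - <<'E'
from h import *
t=camera("top");s=camera("side")
cv2.imwrite("pics/rel.png",np.hstack([cv2.resize(t[210:310,165:298],(400,300),interpolation=cv2.INTER_CUBIC),cv2.resize(s[130:230,215:348],(400,300),interpolation=cv2.INTER_CUBIC)])[...,::-1])
def m(p): 
    a=cv2.imread(p);return a[:,400:]
d=cv2.absdiff(m("pics/rel.png"),m("pics/tr.png")).max(2)[140:215,100:250]
e=cv2.absdiff(m("pics/rel.png"),m("pics/home.png")).max(2)[140:215,100:250]
print("blade region diff vs released / vs home",d.mean(),e.mean())
E
```

```text
time_s: 9.6
tcp_pos: [0.4494, 0.2269, 0.1841]
tcp_rot: [[0.999, -0.052, -0.002], [-0.052, -0.999, -0.001], [-0.002, 0.002, -1.0]]
wrist_force: [0.8, 0.3, 0.8]
width: -0.0002
finger_force: 0.0
time_s: 10.4
tcp_pos: [0.4798, -0.0552, 0.2633]
tcp_rot: [[1.0, 0.0, -0.0], [0.0, -1.0, -0.001], [-0.0, 0.001, -1.0]]
wrist_force: [1.1, 0.2, -0.6]
width: 0.0001
finger_force: 0.0
blade region diff vs released / vs home 106.74933333333334 95.49608888888889
```

```bash
python3 -m inch '{"xyz":[[0.004,-0.045,0],[0.008,-0.09,0],[0.012,-0.135,0],[0.016,-0.18,0],[0.02,-0.22,0],[0.02,-0.24,0],[0.02,-0.24,-0.04],[0.02,-0.24,-0.08]],"yaw":[0,0,0,0,0,0,0,0],"hand":[0,0,0,0,0,0,0,0]}'
python3 - <<'E'
from h import *
s=camera("side")
cv2.imwrite("pics/rel2.png",np.hstack([cv2.resize(s[130:230,215:348],(400,300),interpolation=cv2.INTER_CUBIC)])[...,::-1])
r=cv2.imread("pics/rel2.png")
m=lambda p:cv2.imread(p)[:,400:]
for p in("pics/tr.png","pics/home.png"): print(cv2.absdiff(r,m(p)).max(2)[140:215,100:250].mean())
E
```

```text
time_s: 11.3
tcp_pos: [0.5004, -0.2932, 0.183]
tcp_rot: [[1.0, -0.001, 0.002], [-0.001, -1.0, -0.001], [0.002, 0.001, -1.0]]
wrist_force: [0.1, 0.4, -1.0]
width: 0.0003
finger_force: 0.0
34.66746666666667
59.71955555555556
```

```bash
python3 - <<'E'
from h import *
s=cv2.imread("pics/side1.png");o=cv2.resize(s[130:230,215:348],(400,300),interpolation=cv2.INTER_CUBIC)
r=cv2.imread("pics/rel2.png")
print(cv2.absdiff(r,o).max(2)[140:215,100:250].mean())
cv2.imwrite("pics/cmp.png",np.hstack([o,r]))
E
```

```text
36.983288888888886
```

View pics/cmp.png

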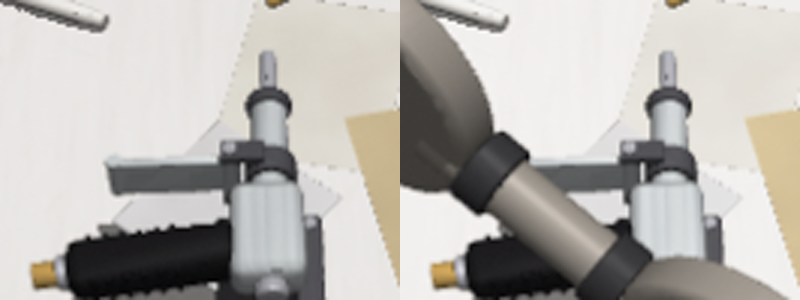

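The right half shows the blade back out, level with its released position at (540-640,160-180). Now I'll push the lever over.

```bash
python3 -m inch '{"xyz":[[0,0,-0.03],[0,0,-0.053],[0,0.008,-0.053],[0,0.018,-0.053],[0,0.03,-0.053],[0,0.042,-0.054],[0,0.054,-0.056],[0,0.062,-0.058]],"yaw":[0,0,0,0,0,0,0,0],"hand":[0,0,0,0,0,0,0,0]}'
python3 -m inch '{"xyz":[[0,0.005,-0.001],[0,0.01,-0.002],[0,0.01,-0.002]],"yaw":[0,0,0],"hand":[0,0,0]}'
```

```text
time_s: 12.15
tcp_pos: [0.5004, -0.2299, 0.126]
tcp_rot: [[1.0, 0.0, 0.001], [0.0, -1.0, -0.001], [0.001, 0.001, -1.0]]
wrist_force: [0.4, -1.7, 1.8]
width: 0.0002
finger_force: 0.9
time_s: 12.45
tcp_pos: [0.4998, -0.2204, 0.1229]
tcp_rot: [[1.0, -0.0, -0.001], [-0.0, -1.0, 0.001], [-0.001, -0.001, -1.0]]
wrist_force: [0.1, 1.0, -0.3]
width: 0.0001
finger_force: 0.0
```

```bash
python3 -m inch '{"xyz":[[0,0.002,0],[0,0.004,0],[0,0.004,0]],"yaw":[0,0,0],"hand":[0,0,0]}'
python3 -m inch '{"xyz":[[0,0.002,0],[0,0.003,0],[0,0.003,0]],"yaw":[0,0,0],"hand":[0,0,0]}'
```

```text
time_s: 12.75
tcp_pos: [0.4998, -0.2172, 0.1231]
tcp_rot: [[1.0, -0.001, -0.001], [-0.001, -1.0, 0.0], [-0.001, -0.0, -1.0]]
wrist_force: [-0.2, -2.6, -0.4]
width: -0.0001
finger_force: 1.0
time_s: 13.05
tcp_pos: [0.5, -0.2161, 0.1233]
tcp_rot: [[1.0, -0.0, 0.0], [-0.0, -1.0, -0.003], [0.0, 0.003, -1.0]]
wrist_force: [-1.3, -9.8, -3.7]
width: -0.0001
finger_force: 5.3
```

The force is rising against the stop. I'll retreat and verify.

```bash
python3 -m inch '{"xyz":[[0,-0.015,0],[0,-0.035,0.01],[0,-0.06,0.05],[0,-0.07,0.09],[-0.03,-0.1,0.12],[-0.065,-0.13,0.12],[-0.1,-0.16,0.12],[-0.12,-0.17,0.12]],"yaw":[0,0,0,0,0,0,0,0],"hand":[0,0,0,0,0,0,0,0]}'
python3 - <<'E'
from h import *
for n in("side","top"):
    im=camera(n);cv2.imwrite(f"pics/end_{n}.png",im[...,::-1])
    for a in(0,.4,.52,.6,.65):
        P=np.array([.5,-.237+.078*np.sin(a),.06+.078*np.cos(a)]);u,v=proj(n,P);k=im[int(v)-5:int(v)+6,int(u)-5:int(u)+6].max(2);print(n,a,u.round(),v.round(),(k<45).mean())
    m=(im.max(2)<45).astype(np.uint8);x0,y0,x1,y1=(270,310,345,440) if n=="side" else (390,225,470,290)
    N,l,s,c=cv2.connectedComponentsWithStats(cv2.morphologyEx(m,cv2.MORPH_OPEN,np.ones((5,5)))[y0:y1,x0:x1])
    print([(s[i,4],*(c[i]+[x0,y0]).round(1)) for i in range(1,N)])
E
```

```text
time_s: 13.85
tcp_pos: [0.3776, -0.3865, 0.2438]
tcp_rot: [[1.0, -0.003, 0.0], [-0.003, -1.0, -0.001], [0.0, 0.001, -1.0]]
wrist_force: [0.6, 0.3, -0.7]
width: 0.0001
finger_force: 0.0
side 0 305.0 368.0 0.0
side 0.4 304.0 350.0 0.47107438016528924
side 0.52 304.0 346.0 0.8347107438016529
side 0.6 303.0 344.0 0.9834710743801653
side 0.65 303.0 342.0 0.9834710743801653
[(np.int32(177), np.float64(302.5), np.float64(342.7)), (np.int32(50), np.float64(292.0), np.float64(361.7))]
top 0 440.0 255.0 0.04132231404958678
top 0.4 423.0 255.0 0.19834710743801653
top 0.52 418.0 255.0 0.5702479338842975
top 0.6 415.0 255.0 0.9173553719008265
top 0.65 413.0 255.0 0.9586776859504132
[(np.int32(144), np.float64(412.7), np.float64(254.8)), (np.int32(139), np.float64(402.1), np.float64(266.7))]
```

Both views put the ball at the 0.65 rad stop, so I'm handing in.

```bash
python3 -c "
from station import *
print(sign_off())"
```

```text
the job is handed in; nothing more can be done
None
```

The changeover is done and handed in at about 14 s: lever to centre, trigger held home about 2 s (mostly ~17 N, 24 N peak) and sprung back out, then lever fully over to the opposite stop; the arm never went near the tape roll or jars.

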